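# Lock the saw fence with its T-key

### The job

Lock the saw's fence: take the steel T-key out of the wooden tool holder, put its flat tang down the round bore of the fence lock and, letting it bear lightly, turn it until it drops fully home in the slotted spindle. Then turn spindle and key together until the key's crossbar lies in line with the fence, and leave the key standing there. Leave the other things where they are.

Things in the scene. Friction and masses are not known exactly. Their poses are not given: they have to be found in the camera images.
- key_bar (a point): Centre of the crossbar of the loose upright steel T-key (0.3 kg). z axis up along the key, x axis along the crossbar. Crossbar 100 mm long, 16 x 16 mm, flat sides: grasp it across its middle from above. Below it a round neck, 16 mm in diameter, reaches to 60 mm below this point, then a round shank, 28 mm in diameter, to 102 mm below, then the tang.
- key_tip (a point): Lower end of the key's flat tang, on the key's axis, 120 mm below key_bar, same axes. The tang is 28 mm wide (along the crossbar), 9 mm thick and 18 mm long, edges slightly rounded.
- holder_top (a point): Centre of the top of the fixed wooden tool holder, 70 x 170 mm, 60 mm above the table. Two holes, 32 mm in diameter and 50 mm deep, 45 mm either side along its y axis; the key starts upright in either one, the knob-handled spike in the other. Lift the key at least 60 mm straight up.
- lock_mouth (a point): Centre of the mouth of the lock's vertical bore, in the flat top (90 x 90 mm, 70 mm above the table) of the fixed grey lock block at the fence's end. z up, y axis along the fence. Bore 32 mm in diameter, 3 mm chamfer. The key's crossbar centre is 104 mm above this point while the tang rests on the spindle, 86 mm when fully home (shank's shoulder on the spindle).
- spindle_face (a point): Centre of the spindle's flat face, 16 mm down the bore; its axes are the fence's, not the slot's. Slot through the centre: 31 x 13 mm, 20 mm deep. Its direction is not given: up to 50 degrees either side of square to the fence; takes the tang either way round, within about 7 degrees. The spindle turns both ways, friction 0.16 N m (light pressure does not turn it), stays where left. The seated key has about 7 degrees of play.
- fence_mid (a point): Middle of the top of the fixed aluminium fence bar, 36 mm wide, 66 mm high, 270 mm long along its y axis, 180 mm from the bore in the -y direction of lock_mouth.
- spike_mid (a point): Middle of the knob-handled spike standing in the other hole of the holder, 90 mm from the key: 104 mm long, knob 36 mm in diameter, top 114 mm above the table. Not to be moved.
- offcut: Wooden offcut lying on the table, 60 x 180 x 20 mm, origin under its centre. Not to be moved.
- pushblock: Plywood push block with a bow handle, 70 x 160 mm, 70 mm high, origin under its centre. Not to be moved.
- flange: Flat steel saw flange (ring), 80 mm in diameter, 12 mm high, origin under its centre. Not to be moved.
Not all that is in view belongs to the job. There is more than one size of the part that bears key_bar; the job needs the middle-sized.

How it is judged:
On the way:
1. the key's tang has dropped fully home in the spindle's slot (z of key_bar in the frame of lock_mouth below 0.091 m and horizontal distance between key_bar and lock_mouth below 0.012 m and angle between key_bar's own z axis and vertical below 0.12 rad), for 0.2 s.
At the end, for the whole second after the job is handed in: The key stands upright (within 7 degrees) in the lock, tang fully home (crossbar centre less than 91 mm above the bore's mouth and within 12 mm of its axis), crossbar within 10 degrees of the fence's direction either way round, at rest and released (all of step 1 and angle between the x axis of key_bar and the y axis of lock_mouth, either way round below 0.18 rad and linear speed of key below 0.02 m/s); the robot touches nothing.
It fails at once if another thing was moved more than 40 mm (distance of any of spike_mid, offcut, pushblock, flange from where it was at the start of the episode above 0.04 m).
It fails at once if the key was forced against the lock with over 60 N (contact force between key and fence above 60 N).
It also fails if it takes over 64 s, if anything falls off the work surface, if the arm or the gripper's body presses on something with over 40 N, if the wrist force passes 120 N, or if a joint passes its speed limit or range.

### The arm

A 6-joint arm with a two-finger parallel gripper is mounted at the origin on the work surface. World frame = base frame: x ahead of the robot, y to its left, z up, the work surface at z = 0. Lengths are in m, angles in rad, forces in N, time in s.
With the tool pointing down it reaches from about 0.375 to 0.9 m from the base axis. Payload 3.1 kg.
Tool frame: the origin (TCP) lies where the fingers leave the gripper's body, on its centre line; the fingertips stand 73 mm ahead of it and the grasp point (between the pads) lies 54 mm ahead of it; z points along the fingers, y is the line along which they close (so a half turn about z gives the same grasp; the last joint's range is limited). The gripper opens to 85 mm and grips with 20 to 120 N. Pads are 22 mm wide; open, the fingers measure 114 mm over their backs; the gripper's body (76 mm by 85 mm) begins 54 mm behind the grasp point. The pads swing forward as they close: fully open they stand 13 mm farther back than shut.
Start: joints at [-1.45, 0.527, 1.433, -0, 1.181, -0.178], TCP at [0.185, -0.597, 0.304] pointing down, gripper open.
Joint ranges: [-3.08, 3.08], [-0.75, 2.2], [0.22, 2.44], [-1.43, 4.57], [0, 2.65], [-2.85, 2.85]. Speed limits (rad/s): [2.79, 2.79, 3.14, 3.14, 3.14, 3.14].

### API

Orientations are given as a unit quaternion [x, y, z, w].
In Python, from station import manip gives the robot as it stands.
- The arm moves only by the shell command python3 -m crank 'ROWS' [FORCE]. ROWS is JSON, a list of rows, each an object with "dp": the shift along the tool's x, y, z normalised to -1 to 1, where 1 is 50 cm, a list of three; "delta_rot": the turn, a rotation vector about the tool's x, y, z normalised to -1 to 1, where 1 is 2 pi rad, a list of three; "fingers": the opening, from -1 (shut) to 1 (fully open). A call has 1 to 12 rows; each row shifts and turns the commanded pose from where the row before left it, along the tool's axes as they then stand; what a row does not reach is not made up. A row lasts 1/12 s, in which the tool goes at most 41.7 mm and 7.16 degrees, less where a joint would pass 70% of its speed; a pose out of reach is approached as far as the arm can. A call with a number of a shift or a turn outside -1 to 1 is refused whole. A call with a gripper value outside its range is refused whole. The fingers move at their own pace and stop on an object; FORCE is the grip in N (left out, the last holds). Time passes only in rows, so rows that do not move let the fingers close. It gives the time, the measured TCP pose, the force, the opening and the grip force at its end, in the units of the state.
- manip.sense(): the state, without advancing time (a new reading comes with each control period).
- manip.snapshot(name): name is "side" or "top"; returns (picture, depth): 480x640x3 uint8, red, green, blue; 480x640 float32, m along the optical axis (not along the pixel's ray), 0 where there is no reading.
- manip.camera_model(name): a dict with "fx", "fy", "cx", "cy" (pixels), "k1" (the pictures are not rectified: a ray, as slopes to the right and down, at radius r is drawn at 1 + k1 r^2 times it, then the intrinsics apply), "origin" and "attitude" of the camera in the world. Camera axes: x right, y up, looking along -z (the intrinsics and any distortion apply to the point x, -y, -z); pixel columns grow to the right and rows downward; lengths in m; the calibration is good to about 2 mm. A picture is of the moment at which its call begins. camera_model takes no time and is no camera call.
- manip.sign_off(): hands the job in; it is judged then, once.
The state is a dict: "t": time; "q": joint angles; "qd": joint speeds; "tau": joint torques, N m; "tcp_pos": TCP position; "tool_rot": TCP orientation; "force": force on the tool from outside, world axes, zero at the start; "ft_torque": the same for the moment, N m; "finger_gap": opening from 0.0 (shut) to 1.0 (fully open); "gripper_force": force on a finger pad.
Only numpy, scipy, OpenCV 4.12 (cv2) and the standard library are available. Lean on these libraries where they do the work, as an engineer would, in place of code of your own. Each camera call takes 0.05 s, during which the arm holds its last target. There are 200 camera calls.

## Working session

There is one attempt and no reset: what is moved stays moved. The work goes in short steps, Python scripts to look and compute and a shell command to move; the robot and the scene stay as the last step left them, time stands still between calls to the robot, and variables do not carry over. Pictures are saved under pics/ and viewed, at most 10 in all, crops included, and the job is handed in when it is done.

```bash
mkdir -p pics; cat > h.py <<'E'
import numpy as np,cv2
from station import manip
from scipy.spatial.transform import Rotation as R
def cam(n):
    c=manip.camera_model(n); a=np.array(c['attitude'],float)
    c['R']=R.from_quat(a).as_matrix() if a.size==4 else a.reshape(3,3); return c
def rays(n,px):
    c=cam(n);K=np.array([[c['fx'],0,c['cx']],[0,c['fy'],c['cy']],[0,0,1.]])
    p=cv2.undistortPoints(np.array(px,float).reshape(-1,1,2),K,np.array([c['k1'],0,0,0,0.])).reshape(-1,2)
    d=np.c_[p[:,0],-p[:,1],-np.ones(len(p))]
    return np.array(c['origin']),d@c['R'].T
def onz(n,px,z):
    o,d=rays(n,px); return o+d*((z-o[2])/d[:,2])[:,None]
def cloud(n,depth):
    v,u=np.mgrid[0:480,0:640]; o,d=rays(n,np.c_[u.ravel(),v.ravel()])
    return (o+d*depth.ravel()[:,None]).reshape(480,640,3)
E
python3 - <<'E'
from h import *
for n in('top','side'):
    p,d=manip.snapshot(n); cv2.imwrite(f'pics/{n}0.png',p[:,:,::-1]); np.save(f'{n}0.npy',d); c=cam(n); print(n,c)
print(manip.sense())
E
```

```text
top {'fx': 442.1508749430239, 'fy': 442.1508749430239, 'cx': 320.0338045867234, 'cy': 243.25564309514712, 'k1': -0.113292201785522, 'origin': array([0.49916886, 0.07232997, 1.16124287]), 'attitude': array([-0.01321265,  0.02212883,  0.71352528, -0.70015528]), 'R': array([[-0.01921602,  0.99857222, -0.04984235],
       [-0.99974174, -0.0185858 ,  0.01307715],
       [ 0.01213212,  0.05008077,  0.99867148]])}
side {'fx': 528.5152421168469, 'fy': 528.5152421168469, 'cx': 312.777741830424, 'cy': 229.77841143273616, 'k1': -0.12010212507152293, 'origin': array([0.37972894, 0.97739357, 0.75783538]), 'attitude': array([-0.04324583,  0.46085072,  0.88227391, -0.08566888]), 'R': array([[-0.98158128,  0.1113071 , -0.15527046],
       [-0.19102658, -0.56055492,  0.80578349],
       [ 0.0026518 ,  0.82060277,  0.57149283]])}
{'t': 0.1, 'q': array([-1.44949031e+00,  5.28391462e-01,  1.43377957e+00,  2.02494194e-05,
        1.18140133e+00, -1.78487835e-01]), 'qd': array([ 3.68691172e-04,  3.33272153e-04, -1.06434743e-03,  1.74085256e-05,
        1.78105427e-04, -2.28580081e-03]), 'tau': array([-5.81956956e-04, -4.43305814e+01, -1.78586072e+01, -3.17192716e-04,
        3.90902103e-03,  4.23816118e-06]), 'tcp_pos': array([ 0.18455449, -0.59660225,  0.3030184 ]), 'tool_rot': array([ 9.88786567e-01,  1.49332333e-01,  3.76560830e-05, -9.89181324e-04]), 'force': array([ 0.08293192, -1.46986652, -0.08674023]), 'ft_torque': array([ 0.04847764,  0.01037777, -0.07646693]), 'gripper_force': 0.0, 'finger_gap': 0.9976844675672143}
```

View pics/top0.png

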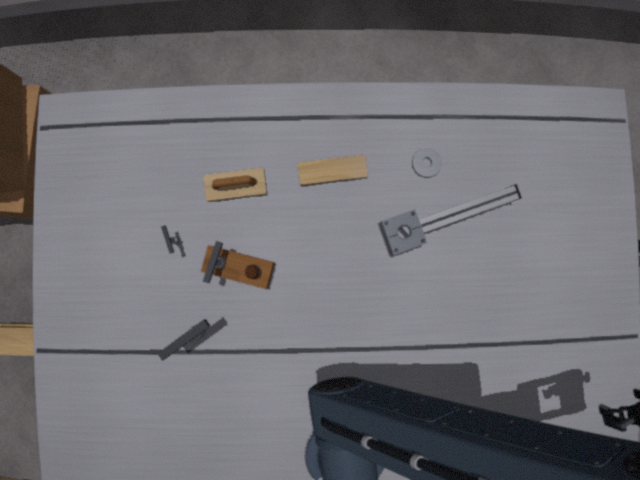

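View pics/side0.png

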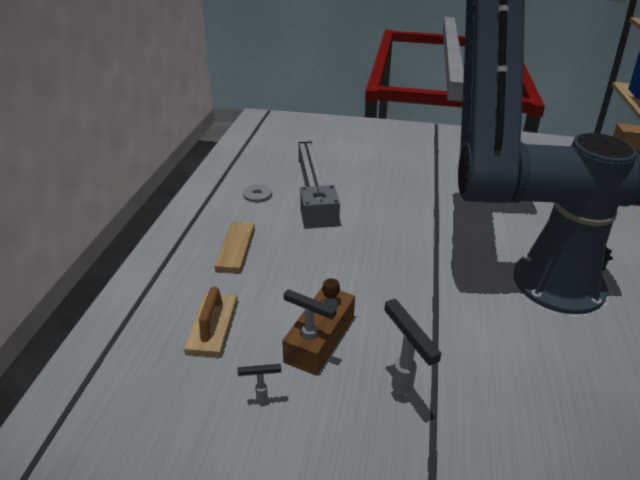

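Candidates for the key, top view: small T-key (173,241), T-key in the holder (215,262), large T-key (190,338). I expect the one in the holder to be the middle-sized (100 mm) key, and will check it in a crop and by its length.

```bash
python3 - <<'E'
from h import *
p=cv2.imread('pics/top0.png'); d=np.load('top0.npy'); P=cloud('top',d)
a=cv2.resize(p[225:305,185:295],None,fx=4,fy=4,interpolation=cv2.INTER_CUBIC);b=cv2.resize(p[195:275,365:445],None,fx=4,fy=4,interpolation=cv2.INTER_CUBIC)
cv2.imwrite('pics/crop1.png',np.hstack([a,b]))
Z=P[...,2]
def rect(m,n):
    m=cv2.morphologyEx(m.astype(np.uint8),cv2.MORPH_OPEN,np.ones((2,2)))
    k,l,s,c=cv2.connectedComponentsWithStats(m)
    for i in range(1,k):
        if s[i,4]>25:
            q=P[l==i]; r=cv2.minAreaRect((q[:,:2]*1000).astype(np.float32)); print(n,c[i].round(1),s[i,4],'zmed',np.median(q[:,2]).round(4),'xy/size/ang',np.round(r[0],1),np.round(r[1],1),round(r[2],1))
roi=np.zeros_like(Z,bool); roi[140:365,150:530]=1
rect(roi&(Z>.122)&(Z<.36),'hi')
rect(roi&(Z>.05)&(Z<.064),'holder/fence')
rect(roi&(Z>.0645)&(Z<.085),'lock')
rect(roi&(Z>.09)&(Z<.120),'knob')
print(Z[262,215],Z[232,404],Z[245,390],Z[195,510],Z[300,350])
E
```

```text
hi [213.5 262.3] 329 zmed 0.1364 xy/size/ang [525.  223.8] [ 95.9 291.9] 8.5
hi [184.5 340.3] 587 zmed 0.1707 xy/size/ang [315.8 400.5] [ 22.9 204.7] 36.0
holder/fence [407.2 230.2] 33 zmed 0.0543 xy/size/ang [ 583.3 -162.4] [18.1  9.8] 46.9
holder/fence [207.6 258.4] 148 zmed 0.0601 xy/size/ang [513.2 335.3] [36.6 77.8] 67.3
holder/fence [244.5 269.8] 1254 zmed 0.0594 xy/size/ang [491.6 257.2] [147.4  75.6] 74.5
lock [231.1 181.2] 214 zmed 0.0676 xy/size/ang [630.5 176. ] [327.1  70.7] 50.5
lock [516.2 192.8] 38 zmed 0.0656 xy/size/ang [ 678.1 -463.3] [23.6 58.1] 18.2
lock [474.6 207.7] 55 zmed 0.0657 xy/size/ang [ 638.7 -338.7] [30.6 20.4] 88.6
lock [457.4 214.5] 66 zmed 0.0652 xy/size/ang [ 568.1 -117.9] [ 25.8 403.9] 16.3
lock [404.9 232.8] 1181 zmed 0.069 xy/size/ang [547.7 -71.6] [ 93.2 303.8] 18.2
lock [443.1 219.4] 67 zmed 0.0655 xy/size/ang [ 607.5 -255.6] [18.8 43.3] 14.1
lock [221.2 263.6] 49 zmed 0.0685 xy/size/ang [509.5 196.2] [ 24.8 247.7] 0.1
lock [197.8 338.6] 37 zmed 0.0729 xy/size/ang [316.7 374.6] [ 6.2 51. ] 38.7
knob [252.8 272.7] 165 zmed 0.1096 xy/size/ang [483.9 221.7] [29.6 34.4] 81.7
0.13486829986668947 0.03441448170502648 0.06795217747279492 0.0637729752779661 -0.002786913078300479
```

View pics/crop1.png

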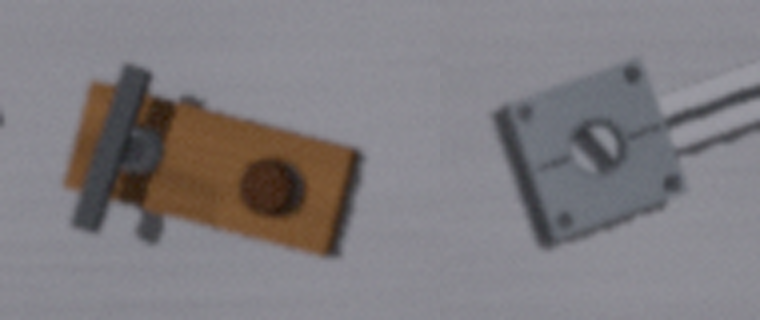

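Crop: the dark crossbar, on a round neck in the holder (full image (215,262)), with the brown knob spike at (253,272). The lock's bore is at about (404,232), with a dark slot in the bright spindle running upper left to lower right. I'll measure both more precisely.

```bash
python3 - <<'E'
from h import *
p=cv2.imread('pics/top0.png'); d=np.load('top0.npy'); Z=cloud('top',d)[...,2]
g=cv2.cvtColor(p,cv2.COLOR_BGR2GRAY); hsv=cv2.cvtColor(p,cv2.COLOR_BGR2HSV)
def big(m):
    k,l,s,c=cv2.connectedComponentsWithStats(m.astype(np.uint8)); return l==1+np.argmax(s[1:,4])
def rect(m,z,n):
    v,u=np.nonzero(m); q=onz('top',np.c_[u,v],z)[:,:2]; r=cv2.minAreaRect((q*1000).astype(np.float32))
    e=q-q.mean(0); w,V=np.linalg.eigh(np.cov(e.T)); a=np.degrees(np.arctan2(V[1,1],V[0,1]))
    print(n,len(q),'mean',(q.mean(0)*1000).round(1),'rect',np.round(r[0],1),np.round(r[1],1),round(r[2],1),'pca ang',round(a,1),'std-> L,W',(np.sqrt(12*w)*1000).round(1))
    return q
roi=np.zeros_like(Z,bool); roi[235:290,195:235]=1
for t in(70,80,90): rect(big(roi&(Z>.122)&(g<t)),.138,'bar%d'%t)
rect(big(roi&(Z>.122)),.138,'bardepth')
# large + small key for comparison
r2=np.zeros_like(Z,bool);r2[310:365,150:230]=1; rect(big(r2&(Z>.15)),.17,'large')
r3=np.zeros_like(Z,bool);r3[220:260,155:190]=1; rect(big(r3&(Z>.04)),.07,'small')
# lock
r4=np.zeros_like(Z,bool); r4[205:262,375:428]=1
rect(big(r4&(Z>.062)&(hsv[...,1]>25)),.07,'locktop')
sub=g[218:246,390:420]; print(sub)
r5=np.zeros_like(Z,bool); r5[140:215,428:525]=1
rect(big(r5&(Z>.055)),.066,'fence')
E
```

```text
bar70 239 mean [513.4 307.7] rect [513.  309.1] [19.2 93.1] 68.6 pca ang 160.6 std-> L,W [16.  85.7]
bar80 308 mean [512.7 309.3] rect [511.9 309.5] [19.3 95.3] 69.6 pca ang 160.5 std-> L,W [17.9 91.8]
bar90 321 mean [512.7 309.4] rect [512.1 309.5] [19.3 97.7] 69.6 pca ang 160.2 std-> L,W [18.1 94.8]
bardepth 331 mean [512.8 309.6] rect [512.2 309.8] [19.9 97.7] 69.2 pca ang 160.3 std-> L,W [18.5 97. ]
large 586 mean [338.  370.9] rect [337.9 371.4] [ 22.6 138.8] 34.7 pca ang 124.7 std-> L,W [ 21.9 139.3]
small 190 mean [571.9 436.7] rect [573.7 432.3] [72.6 27.3] 18.7 pca ang -159.4 std-> L,W [22.3 67.2]
locktop 603 mean [ 582.8 -157.1] rect [ 578.3 -150.5] [86.8 91.6] 17.4 pca ang 64.0 std-> L,W [78.4 90.8]
[[119 115 113 112 111 112 109 113 114 113 110 110 111 113 108 110 110 109
  110 109 110 108 108 107 109 110 109 112 124 135]
 [117 113 111 111 110 111 112 113 111 113 110 110 110 113 110 111 109 111
  109 113 110 109 111 110 107 111 108 108 118 136]
 [115 117 114 114 116 111 112 114 112 112 113 112 113 113 110 112 110 112
  113 111 111 111 107 107 110 111 109 110 115 132]
 [117
[... 2530 characters left out ...]
12 112 111 111 111 113 112 110 109 112
  110 112 110 112 114 114 112 111 112 109 111 109]
 [110 116 115 115 116 114 114 113 114 114 115 113 111 113 112 113 113 111
  112 110 112 112 113 112 114 112 114 110 112 109]
 [105 116 114 116 115 116 115 115 115 112 114 109 110 111 110 113 111 111
  111 112 110 113 112 109 111 111 110 113 110 107]
 [101 111 113 116 113 117 114 116 116 114 113 114 114 112 112 115 116 111
  115 110 114 112 112 112 108 110 107 109 108 108]
 [ 89 108 112 114 113 115 113 112 114 114 115 113 115 114 114 114 114 113
  110 115 112 108 112 107 109 111 110 105 102  96]]
fence 1013 mean [ 651.  -362.7] rect [ 642.9 -345.1] [ 39.1 235.5] 18.8 pca ang 105.6 std-> L,W [ 34.4 206.1]
```

```bash
python3 - <<'E'
from h import *
p=cv2.imread('pics/top0.png'); d=np.load('top0.npy'); Z=cloud('top',d)[...,2]
g=cv2.cvtColor(p,cv2.COLOR_BGR2GRAY).astype(float)
o=lambda q,z:onz('top',np.array(q,float).reshape(-1,2),z)[:,:2]
ang=lambda a,b:np.degrees(np.arctan2(*(b-a)[::-1]))
l=o([[390,236.7],[422.5,225.3]],.07); print('score line',l*1000,ang(l[1],l[0]))
# fence outline + lock outline, largest brightness contour
f=cv2.minAreaRect; r=np.zeros_like(Z,np.uint8); r[140:222,432:516]=1
v,u=np.nonzero((r>0)&(Z>.045)); q=o(np.c_[u,v],.066); e=cv2.fitLine((q*1000).astype(np.float32),cv2.DIST_L2,0,.01,.01).ravel(); print('fence line',e, np.degrees(np.arctan2(e[1],e[0])))
r[:]=0; r[200:262,372:430]=1
v,u=np.nonzero((r>0)&(Z>.06)&(u_:=np.ones_like(Z,bool))); q=o(np.c_[u,v],.07)
m=(np.abs(g-111)>7)
y,x=np.mgrid[0:480,0:640]; m&=np.hypot(x-404.3,y-231.3)<9.5
h=cv2.convexHull(np.c_[x[m],y[m]].astype(np.float32)); (c,s,a)=cv2.fitEllipse(h); print('bore px',c,s,'->',o(c,.07)*1000)
w=np.c_[x[m],y[m]]; print('mean',w.mean(0),o(w.mean(0),.07)*1000)
s_=(g<78)&(np.hypot(x-404.3,y-231.3)<6.2); q=o(np.c_[x[s_],y[s_]],.054); e=q-q.mean(0); W,V=np.linalg.eigh(np.cov(e.T)); print('slot',len(q),q.mean(0)*1000,np.degrees(np.arctan2(V[1,1],V[0,1])),np.sqrt(12*W)*1000)
# edge midlines: rows 229..236 centroid of darkness
pts=[]
for row in range(228,236):
    cs=np.arange(398,411); k=np.clip(95-g[row,cs],0,None); k[np.hypot(cs-404.3,row-231.3)>6.3]=0; pts.append([(k*cs).sum()/k.sum(),row])
q=o(pts,.054); print(np.round(pts,1).tolist()); e=q-q.mean(0); W,V=np.linalg.eigh(np.cov(e.T)); print('slot2',q.mean(0)*1000,np.degrees(np.arctan2(V[1,1],V[0,1])))
E
```

```text
score line [[ 566.70431724 -116.12810675]
 [ 593.7901967  -198.89291547]] 108.12136925852197
fence line [ 3.1576082e-01 -9.4883883e-01  6.4441998e+02 -3.4081964e+02] -71.59325
bore px (404.2131652832031, 231.30259704589844) (15.094385147094727, 17.689109802246094) -> [[ 579.53559679 -152.20040178]]
mean [404.65591398 230.89784946] [[ 580.52729555 -153.34556518]]
slot 47 [ 580.0164728  -156.07297301] 51.094441676939574 [19.57415472 32.16593813]
[[401.8, 228.0], [402.3, 229.0], [402.7, 230.0], [403.3, 231.0], [404.3, 232.0], [405.1, 233.0], [405.6, 234.0], [406.4, 235.0]]
slot2 [ 580.22643275 -154.78201462] -147.16934978333086
```

Key in the holder: its bar is about 100 mm long (large one 139, small 67), so it's the middle size. Centre is (0.512, 0.3095), bar direction -19.6°. Lock bore is at (0.580, -0.153), fence at 108.3°, slot at about 42°. Starting to move.

```bash
cat >> h.py <<'E'
def go(x,y,z,yaw):
    s=manip.sense(); M=R.from_quat(s['tool_rot']).as_matrix(); p=s['tcp_pos']
    cur=np.degrees(np.arctan2(M[1,0],M[0,0])); d=M.T@(np.array([x,y,z])-p)/.5
    print('t',round(s['t'],2),'pos',p.round(4),'yaw',cur.round(2),'tilt',np.degrees(np.arccos(-M[2,2])).round(2),'F',s['force'].round(1),'gap',round(s['finger_gap'],3),'gf',round(s['gripper_force'],1),'q6',s['q'][5].round(2))
    print('dp total',d.round(4),'rotz total',round(-(yaw-cur)/360,4))
E
python3 -m crank '[{"dp":[0.032,-0.019,0],"delta_rot":[0,0,0],"fingers":1},{"dp":[0.064,-0.038,0],"delta_rot":[0,0,0],"fingers":1},{"dp":[0.064,-0.038,0],"delta_rot":[0,0,0],"fingers":1},{"dp":[0.064,-0.038,0],"delta_rot":[0,0,0],"fingers":1},{"dp":[0.064,-0.038,0],"delta_rot":[0,0,0],"fingers":1},{"dp":[0.064,-0.038,0],"delta_rot":[0,0,0],"fingers":1},{"dp":[0.064,-0.038,0],"delta_rot":[0,0,0],"fingers":1},{"dp":[0.064,-0.038,0],"delta_rot":[0,0,0],"fingers":1},{"dp":[0.064,-0.038,0],"delta_rot":[0,0,0],"fingers":1},{"dp":[0.064,-0.038,0],"delta_rot":[0,0,0],"fingers":1},{"dp":[0.064,-0.038,0],"delta_rot":[0,0,0],"fingers":1},{"dp":[0.064,-0.038,0],"delta_rot":[0,0,0],"fingers":1}]' 60
python3 -m crank '[{"dp":[0.064,-0.038,0],"delta_rot":[0,0,0],"fingers":1},{"dp":[0.064,-0.038,0],"delta_rot":[0,0,0],"fingers":1},{"dp":[0.064,-0.038,0],"delta_rot":[0,0,0],"fingers":1},{"dp":[0.064,-0.038,0],"delta_rot":[0,0,0],"fingers":1},{"dp":[0.05,-0.06,0],"delta_rot":[0,0,0],"fingers":1},{"dp":[0.012,-0.077,0],"delta_rot":[0,0,0],"fingers":1},{"dp":[0.012,-0.077,0],"delta_rot":[0,0,0],"fingers":1},{"dp":[0.012,-0.077,0],"delta_rot":[0,0,0],"fingers":1},{"dp":[0.012,-0.077,0],"delta_rot":[0,0,0],"fingers":1},{"dp":[0.012,-0.077,0],"delta_rot":[0,0,0],"fingers":1},{"dp":[0.012,-0.077,0],"delta_rot":[0,0,0],"fingers":1},{"dp":[0,0,0],"delta_rot":[0,0,0],"fingers":1}]'
python3 -c "
from h import *
go(.512,.3095,.300,-19.6)"
```

```text
t: 1.1
tcp_pos: [0.4724, -0.2768, 0.3038]
tool_rot: [0.989, 0.15, -0.0, -0.001]
force: [0.2, 0.2, -0.2]
finger_gap: 0.998
gripper_force: 0.0
t: 2.1
tcp_pos: [0.5495, 0.1052, 0.3037]
tool_rot: [0.988, 0.153, -0.001, -0.002]
force: [-0.1, -0.9, 0.4]
finger_gap: 0.999
gripper_force: 0.0
t 2.1 pos [0.5495 0.1052 0.3037] yaw 17.57 tilt 0.27 F [-0.1 -0.9  0.4] gap 0.999 gf 0.0 q6 1.25
dp total [ 0.0518 -0.4121  0.009 ] rotz total 0.1032
```

```bash
python3 -m crank '[{"dp":[0.009,-0.069,0],"delta_rot":[0,0,0],"fingers":1},{"dp":[0.009,-0.069,0],"delta_rot":[0,0,0],"fingers":1},{"dp":[0.009,-0.069,0],"delta_rot":[0,0,0],"fingers":1},{"dp":[0.009,-0.069,0],"delta_rot":[0,0,0],"fingers":1},{"dp":[0.009,-0.069,0],"delta_rot":[0,0,0],"fingers":1},{"dp":[0.007,-0.067,0],"delta_rot":[0,0,0],"fingers":1},{"dp":[0,0,0],"delta_rot":[0,0,0.0172],"fingers":1},{"dp":[0,0,0],"delta_rot":[0,0,0.0172],"fingers":1},{"dp":[0,0,0],"delta_rot":[0,0,0.0172],"fingers":1},{"dp":[0,0,0],"delta_rot":[0,0,0.0172],"fingers":1},{"dp":[0,0,0],"delta_rot":[0,0,0.0172],"fingers":1},{"dp":[0,0,0],"delta_rot":[0,0,0.0172],"fingers":1}]'
python3 -m crank '[{"dp":[0,0,0],"delta_rot":[0,0,0],"fingers":1},{"dp":[0,0,0],"delta_rot":[0,0,0],"fingers":1}]'
python3 -c "
from h import *
go(.512,.3095,.184,-19.6)"
```

```text
t: 3.1
tcp_pos: [0.5157, 0.3027, 0.3035]
tool_rot: [0.984, -0.176, -0.001, 0.0]
force: [-0.6, -0.5, -0.7]
finger_gap: 0.998
gripper_force: 0.0
t: 3.27
tcp_pos: [0.5161, 0.3026, 0.3037]
tool_rot: [0.985, -0.172, -0.0, 0.0]
force: [-0.2, -0.1, -0.2]
finger_gap: 1.0
gripper_force: 0.0
t 3.27 pos [0.5161 0.3026 0.3037] yaw -19.81 tilt 0.05 F [-0.2 -0.1 -0.2] gap 1.0 gf 0.0 q6 2.26
dp total [-0.0121 -0.0103  0.2394] rotz total -0.0006
```

```bash
python3 -m crank '[{"dp":[-0.012,-0.01,0.04],"delta_rot":[0,0,0],"fingers":1},{"dp":[0,0,0.05],"delta_rot":[0,0,0],"fingers":1},{"dp":[0,0,0.05],"delta_rot":[0,0,0],"fingers":1},{"dp":[0,0,0.04],"delta_rot":[0,0,0],"fingers":1},{"dp":[0,0,0.03],"delta_rot":[0,0,0],"fingers":1},{"dp":[0,0,0.029],"delta_rot":[0,0,0],"fingers":1},{"dp":[0,0,0],"delta_rot":[0,0,0],"fingers":1},{"dp":[0,0,0],"delta_rot":[0,0,0],"fingers":1}]'
python3 - <<'E'
from h import *
go(.512,.3095,.184,-19.6)
a,_=manip.snapshot('top'); b,_=manip.snapshot('side')
a=cv2.resize(a[205:315,160:280,::-1],(400,367)); b=cv2.resize(b[230:390,250:400,::-1],(375,400))
cv2.imwrite('pics/g1.png',np.hstack([cv2.copyMakeBorder(a,0,33,0,0,0),b]))
E
```

```text
t: 3.93
tcp_pos: [0.5122, 0.3092, 0.1837]
tool_rot: [0.985, -0.173, -0.001, 0.001]
force: [0.0, 0.8, -0.3]
finger_gap: 1.0
gripper_force: 0.0
t 3.93 pos [0.5122 0.3092 0.1837] yaw -19.89 tilt 0.13 F [ 0.   0.8 -0.3] gap 1.0 gf 0.0 q6 2.27
dp total [-0.0006 -0.0004 -0.0005] rotz total -0.0008
```

View pics/g1.png

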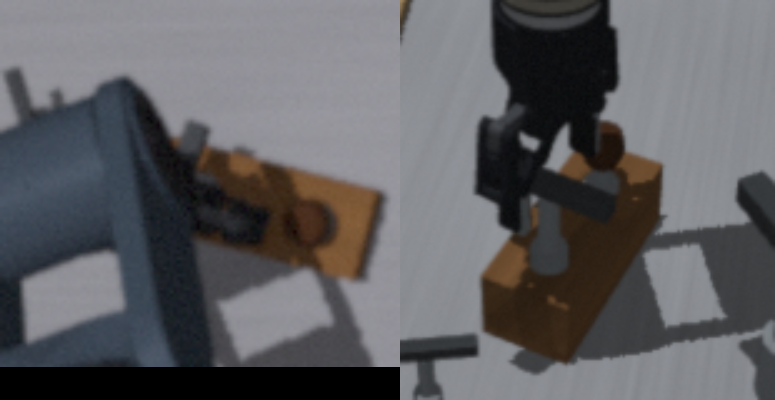

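The fingers straddle the crossbar, one on each side (side crop: bar at (575,193), fingers at (510,190) and (590,150)), and the knob is clear. Closing.

```bash
python3 -m crank '[{"dp":[0,0,0],"delta_rot":[0,0,0],"fingers":-1},{"dp":[0,0,0],"delta_rot":[0,0,0],"fingers":-1},{"dp":[0,0,0],"delta_rot":[0,0,0],"fingers":-1},{"dp":[0,0,0],"delta_rot":[0,0,0],"fingers":-1},{"dp":[0,0,0],"delta_rot":[0,0,0],"fingers":-1},{"dp":[0,0,0],"delta_rot":[0,0,0],"fingers":-1},{"dp":[0,0,0],"delta_rot":[0,0,0],"fingers":-1},{"dp":[0,0,0],"delta_rot":[0,0,0],"fingers":-1}]' 60
python3 -m crank '[{"dp":[0,0,-0.01],"delta_rot":[0,0,0],"fingers":-1},{"dp":[0,0,-0.02],"delta_rot":[0,0,0],"fingers":-1},{"dp":[0,0,-0.03],"delta_rot":[0,0,0],"fingers":-1},{"dp":[0,0,-0.04],"delta_rot":[0,0,0],"fingers":-1},{"dp":[0,0,-0.04],"delta_rot":[0,0,0],"fingers":-1},{"dp":[0,0,-0.04],"delta_rot":[0,0,0],"fingers":-1},{"dp":[0,0,-0.04],"delta_rot":[0,0,0],"fingers":-1},{"dp":[0,0,-0.02],"delta_rot":[0,0,0],"fingers":-1},{"dp":[0,0,0],"delta_rot":[0,0,0],"fingers":-1},{"dp":[0,0,0],"delta_rot":[0,0,0],"fingers":-1}]'
python3 - <<'E'
from h import *
go(.580,-.153,.300,28)
b,_=manip.snapshot('side'); cv2.imwrite('pics/g2.png',cv2.resize(b[100:390,200:420,::-1],(440,580)))
E
```

```text
t: 4.7
tcp_pos: [0.5131, 0.3095, 0.1848]
tool_rot: [0.985, -0.173, 0.0, -0.0]
force: [-1.1, 0.5, 3.3]
finger_gap: 0.174
gripper_force: 59.1
t: 5.53
tcp_pos: [0.5125, 0.3092, 0.3045]
tool_rot: [0.985, -0.173, 0.0, 0.0]
force: [-0.4, 0.1, -3.6]
finger_gap: 0.173
gripper_force: 58.8
t 5.53 pos [0.5125 0.3092 0.3045] yaw -19.97 tilt 0.01 F [-0.4  0.1 -3.6] gap 0.173 gf 58.8 q6 2.28
dp total [0.4427 0.8227 0.0091] rotz total -0.1333
```

View pics/g2.png

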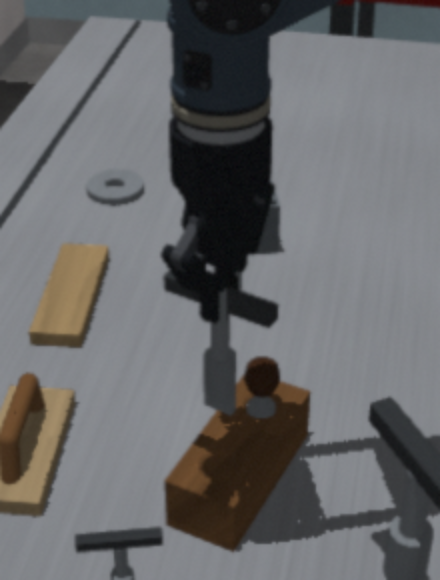

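The key hangs upright in the fingers (shank at about (220,375) in the crop) and the spike is still in its hole at (262,380). Carrying it to the lock.

```bash
python3 -m crank '[{"dp":[0.017,0.032,0],"delta_rot":[0,0,0],"fingers":-1},{"dp":[0.034,0.064,0],"delta_rot":[0,0,0],"fingers":-1},{"dp":[0.034,0.064,0],"delta_rot":[0,0,0],"fingers":-1},{"dp":[0.034,0.064,0],"delta_rot":[0,0,0],"fingers":-1},{"dp":[0.034,0.064,0],"delta_rot":[0,0,0],"fingers":-1},{"dp":[0.034,0.064,0],"delta_rot":[0,0,0],"fingers":-1},{"dp":[0.034,0.064,0],"delta_rot":[0,0,0],"fingers":-1},{"dp":[0.034,0.064,0],"delta_rot":[0,0,0],"fingers":-1},{"dp":[0.034,0.064,0],"delta_rot":[0,0,0],"fingers":-1},{"dp":[0.034,0.064,0],"delta_rot":[0,0,0],"fingers":-1},{"dp":[0.034,0.064,0],"delta_rot":[0,0,0],"fingers":-1},{"dp":[0.034,0.064,0],"delta_rot":[0,0,0],"fingers":-1}]'
python3 -m crank '[{"dp":[0.034,0.064,0],"delta_rot":[0,0,0],"fingers":-1},{"dp":[0.017,0.032,0],"delta_rot":[0,0,0],"fingers":-1},{"dp":[0,0,0],"delta_rot":[0,0,-0.0167],"fingers":-1},{"dp":[0,0,0],"delta_rot":[0,0,-0.0167],"fingers":-1},{"dp":[0,0,0],"delta_rot":[0,0,-0.0167],"fingers":-1},{"dp":[0,0,0],"delta_rot":[0,0,-0.0167],"fingers":-1},{"dp":[0,0,0],"delta_rot":[0,0,-0.0167],"fingers":-1},{"dp":[0,0,0],"delta_rot":[0,0,-0.0167],"fingers":-1},{"dp":[0,0,0],"delta_rot":[0,0,-0.0167],"fingers":-1},{"dp":[0,0,0],"delta_rot":[0,0,-0.0167],"fingers":-1},{"dp":[0,0,0],"delta_rot":[0,0,0],"fingers":-1},{"dp":[0,0,0],"delta_rot":[0,0,0],"fingers":-1}]'
python3 -c "
from h import *
go(.580,-.153,.270,28)"
```

```text
t: 6.58
tcp_pos: [0.5699, -0.1048, 0.3024]
tool_rot: [0.985, -0.174, -0.002, -0.0]
force: [0.1, -0.1, -2.3]
finger_gap: 0.175
gripper_force: 58.9
t: 7.58
tcp_pos: [0.5777, -0.1568, 0.3028]
tool_rot: [0.97, 0.242, -0.001, -0.001]
force: [0.4, 0.7, -2.1]
finger_gap: 0.172
gripper_force: 59.0
t 7.58 pos [ 0.5777 -0.1568  0.3028] yaw 27.97 tilt 0.19 F [ 0.4  0.7 -2.1] gap 0.172 gf 59.0 q6 0.63
dp total [ 0.0078 -0.0045  0.0655] rotz total -0.0001
```

```bash
python3 -m crank '[{"dp":[0.008,-0.0045,0.02],"delta_rot":[0,0,0],"fingers":-1},{"dp":[0,0,0.03],"delta_rot":[0,0,0],"fingers":-1},{"dp":[0,0,0.028],"delta_rot":[0,0,0],"fingers":-1},{"dp":[0,0,0],"delta_rot":[0,0,0],"fingers":-1},{"dp":[0,0,0],"delta_rot":[0,0,0],"fingers":-1}]'
python3 - <<'E'
from h import *
go(.580,-.153,.244,28)
b,_=manip.snapshot('side'); cv2.imwrite('pics/s3.png',b[:,:,::-1]); cv2.imwrite('pics/s3c.png',cv2.resize(b[110:240,270:370,::-1],(450,585),interpolation=cv2.INTER_CUBIC))
c=cam('side')
def proj(P):
    q=c['R'].T@(np.array(P)-c['origin']); x=q[0]/-q[2]; y=-q[1]/-q[2]; k=1+c['k1']*(x*x+y*y); return (c['cx']+c['fx']*x*k-270)*4.5,(c['cy']+c['fy']*y*k-110)*4.5
for n,P in dict(mouth=(.58,-.153,.07),tip=(.58,-.153,.088),shoulder=(.58,-.153,.106),shanktop=(.58,-.153,.148),bar=(.58,-.153,.208)).items(): print(n,np.round(proj(P),1))
E
```

```text
t: 8.0
tcp_pos: [0.5803, -0.1527, 0.2639]
tool_rot: [0.97, 0.243, -0.001, -0.001]
force: [0.8, -1.0, -2.2]
finger_gap: 0.175
gripper_force: 59.0
t 8.0 pos [ 0.5803 -0.1527  0.2639] yaw 28.07 tilt 0.2 F [ 0.8 -1.  -2.2] gap 0.175 gf 59.0 q6 0.64
dp total [-0.0007  0.0004  0.0397] rotz total 0.0002
mouth [223.7 376.1]
tip [224.  348.4]
shoulder [224.4 320.2]
shanktop [225.1 252.9]
bar [226.3 152.6]
```

View pics/s3c.png

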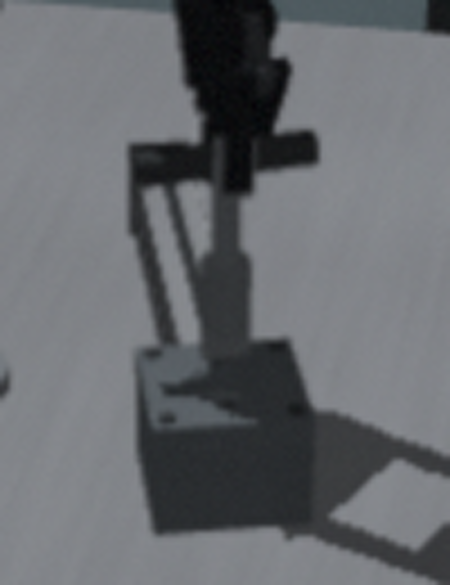

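The key hangs straight: shank at (226,300), within 1 mm of the predicted axis, and right above the lock's top centre at about (225,379). Lowering it gently.

```bash
python3 -m crank '[{"dp":[0,0,0.01],"delta_rot":[0,0,0],"fingers":-1},{"dp":[0,0,0.01],"delta_rot":[0,0,0],"fingers":-1},{"dp":[0,0,0.01],"delta_rot":[0,0,0],"fingers":-1},{"dp":[0,0,0.01],"delta_rot":[0,0,0],"fingers":-1},{"dp":[0,0,0.008],"delta_rot":[0,0,0],"fingers":-1},{"dp":[0,0,0],"delta_rot":[0,0,0],"fingers":-1}]'
python3 -m crank '[{"dp":[0,0,0.006],"delta_rot":[0,0,0],"fingers":-1},{"dp":[0,0,0.006],"delta_rot":[0,0,0],"fingers":-1},{"dp":[0,0,0],"delta_rot":[0,0,0],"fingers":-1},{"dp":[0,0,0],"delta_rot":[0,0,0],"fingers":-1}]'
python3 -c "
from h import *
go(.580,-.153,.228,28)"
```

```text
t: 8.55
tcp_pos: [0.5803, -0.153, 0.2403]
tool_rot: [0.97, 0.243, -0.001, -0.001]
force: [0.3, 0.1, -2.9]
finger_gap: 0.175
gripper_force: 59.0
t: 8.88
tcp_pos: [0.5808, -0.1532, 0.2353]
tool_rot: [0.97, 0.243, -0.0, -0.0]
force: [0.3, 0.5, -2.2]
finger_gap: 0.177
gripper_force: 59.0
t 8.88 pos [ 0.5808 -0.1532  0.2353] yaw 28.12 tilt 0.02 F [ 0.3  0.5 -2.2] gap 0.177 gf 59.0 q6 0.64
dp total [-0.0012 -0.0011  0.0145] rotz total 0.0003
```

```bash
for i in 1; do python3 -m crank '[{"dp":[0,0,0.004],"delta_rot":[0,0,0],"fingers":-1},{"dp":[0,0,0.004],"delta_rot":[0,0,0],"fingers":-1},{"dp":[0,0,0],"delta_rot":[0,0,0],"fingers":-1},{"dp":[0,0,0],"delta_rot":[0,0,0],"fingers":-1}]'; python3 -m crank '[{"dp":[0,0,0.004],"delta_rot":[0,0,0],"fingers":-1},{"dp":[0,0,0],"delta_rot":[0,0,0],"fingers":-1}]'; done
python3 -c "
from h import *
go(.580,-.153,.228,28)"
```

```text
t: 9.22
tcp_pos: [0.5808, -0.1532, 0.2313]
tool_rot: [0.97, 0.243, -0.0, -0.0]
force: [0.1, 0.5, -1.9]
finger_gap: 0.177
gripper_force: 59.0
t: 9.38
tcp_pos: [0.5807, -0.1532, 0.2291]
tool_rot: [0.97, 0.243, -0.0, -0.0]
force: [-0.9, 0.3, -3.2]
finger_gap: 0.173
gripper_force: 59.0
t 9.38 pos [ 0.5807 -0.1532  0.2291] yaw 28.12 tilt 0.03 F [-0.9  0.3 -3.2] gap 0.173 gf 59.0 q6 0.64
dp total [-0.0011 -0.001   0.0023] rotz total 0.0003
```

Next, 1 mm at a time until it bears.

```bash
for i in 1 2 3; do python3 -m crank '[{"dp":[0,0,0.002],"delta_rot":[0,0,0],"fingers":-1},{"dp":[0,0,0],"delta_rot":[0,0,0],"fingers":-1}]' | grep -E 'pos|force:'; done
```

```text
tcp_pos: [0.581, -0.1533, 0.2286]
force: [-0.3, 0.7, -1.7]
gripper_force: 59.2
tcp_pos: [0.5811, -0.1533, 0.2281]
force: [-0.2, 0.1, 2.1]
gripper_force: 59.8
tcp_pos: [0.5813, -0.1534, 0.2273]
force: [0.7, -0.9, -1.9]
gripper_force: 59.2
```

```bash
for i in 1 2 3; do python3 -m crank '[{"dp":[0,0,0.002],"delta_rot":[0,0,0],"fingers":-1},{"dp":[0,0,0],"delta_rot":[0,0,0],"fingers":-1}]' | grep -E 'pos|force:'; done
```

```text
tcp_pos: [0.5812, -0.1535, 0.2253]
force: [1.7, -0.7, -0.2]
gripper_force: 59.4
tcp_pos: [0.5812, -0.1535, 0.2243]
force: [2.4, -1.6, -0.7]
gripper_force: 59.3
tcp_pos: [0.5811, -0.1535, 0.2233]
force: [1.6, -0.9, -0.6]
gripper_force: 59.4
```

```bash
for i in 1 2 3 4; do python3 -m crank '[{"dp":[0,0,0.003],"delta_rot":[0,0,0],"fingers":-1},{"dp":[0,0,0],"delta_rot":[0,0,0],"fingers":-1}]' | grep -E 'pos|force:'; done; python3 -c "
from h import *
go(.580,-.153,.2108,28);print(manip.sense()['ft_torque'])"
```

```text
tcp_pos: [0.5811, -0.1535, 0.2219]
force: [0.9, -0.6, 0.3]
gripper_force: 59.5
tcp_pos: [0.5811, -0.1534, 0.2205]
force: [0.3, -1.6, 1.1]
gripper_force: 59.6
tcp_pos: [0.5811, -0.1534, 0.219]
force: [1.2, -1.5, 1.5]
gripper_force: 59.7
tcp_pos: [0.5811, -0.1534, 0.2175]
force: [2.0, -1.4, 2.6]
gripper_force: 59.9
t 11.05 pos [ 0.5811 -0.1534  0.2175] yaw 28.13 tilt 0.05 F [ 2.  -1.4  2.6] gap 0.174 gf 59.9 q6 0.64
dp total [-0.0015 -0.0017  0.0134] rotz total 0.0004
[-0.34168751 -0.3969781   0.15949126]
```

```bash
python3 - <<'E'
from h import *
b,_=manip.snapshot('side'); cv2.imwrite('pics/s4c.png',cv2.resize(b[110:240,270:370,::-1],(450,585),interpolation=cv2.INTER_CUBIC))
E
```

```text
(no output)
```

View pics/s4c.png

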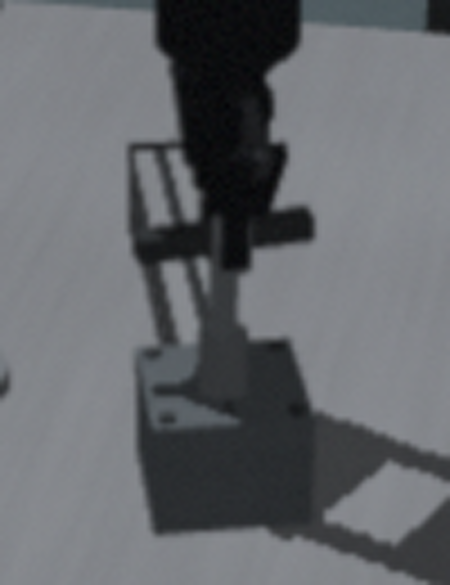

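The key is in the bore and below its resting height, so the tang is entering the slot, with the shank leaning slightly (top (228,250), bottom (222,390)). I'll ease it over slightly, turn a little towards the slot angle and watch.

```bash
c(){ python3 -c "
from h import *
go(.580,-.153,.2108,28);print(manip.sense()['ft_torque'].round(2))" | grep -v dp; }
python3 -m crank '[{"dp":[0.0022,0.0023,0],"delta_rot":[0,0,0],"fingers":-1},{"dp":[0,0,0],"delta_rot":[0,0,0],"fingers":-1},{"dp":[0,0,0],"delta_rot":[0,0,0],"fingers":-1}]' >/dev/null; c
python3 -m crank '[{"dp":[0,0,0],"delta_rot":[0,0,-0.009],"fingers":-1},{"dp":[0,0,0],"delta_rot":[0,0,0],"fingers":-1}]' >/dev/null; c
python3 -m crank '[{"dp":[0,0,0],"delta_rot":[0,0,-0.009],"fingers":-1},{"dp":[0,0,0],"delta_rot":[0,0,0],"fingers":-1}]' >/dev/null; c
```

```text
t 11.35 pos [ 0.582  -0.1536  0.2174] yaw 28.13 tilt 0.08 F [ 0.1 -0.8  4.6] gap 0.175 gf 60.0 q6 0.64
[-0.25  0.08  0.17]
t 11.52 pos [ 0.5817 -0.1533  0.2163] yaw 31.38 tilt 0.14 F [ 0.6  0.6 -2.6] gap 0.175 gf 59.1 q6 0.58
[-0.24 -0.2   0.08]
t 11.68 pos [ 0.5814 -0.1531  0.2161] yaw 34.56 tilt 0.2 F [ 0.7 -1.2 -3. ] gap 0.174 gf 59.0 q6 0.52
[-0.1  -0.05 -0.  ]
```

The vertical load vanished, so the tang is free in the slot. Continuing down.

```bash
c(){ python3 -c "
from h import *
go(.580,-.153,.2108,28);print(manip.sense()['ft_torque'].round(2))" | grep -v dp; }
for i in 1 2 3; do python3 -m crank '[{"dp":[0,0,0.003],"delta_rot":[0,0,0],"fingers":-1},{"dp":[0,0,0],"delta_rot":[0,0,0],"fingers":-1}]' >/dev/null; c; done
```

```text
t 11.85 pos [ 0.5815 -0.1532  0.2148] yaw 34.5 tilt 0.18 F [ 0.9 -0.4 -2.8] gap 0.177 gf 59.0 q6 0.53
[ 0.03  0.02 -0.01]
t 12.02 pos [ 0.5819 -0.1534  0.2138] yaw 34.55 tilt 0.1 F [ 0.1 -0.4 -2.8] gap 0.172 gf 59.1 q6 0.52
[ 0.03  0.02 -0.07]
t 12.18 pos [ 0.5821 -0.1536  0.2126] yaw 34.58 tilt 0.05 F [-0.4 -0.  -2.3] gap 0.177 gf 59.1 q6 0.52
[-0.03  0.01  0.  ]
```

```bash
c(){ python3 -c "
from h import *
go(.580,-.153,.2108,28);print(manip.sense()['ft_torque'].round(2))" | grep -v dp; }
for i in 1 2 3; do python3 -m crank '[{"dp":[0,0,0.002],"delta_rot":[0,0,0],"fingers":-1},{"dp":[0,0,0],"delta_rot":[0,0,0],"fingers":-1}]' >/dev/null; c; done
```

```text
t 12.35 pos [ 0.5823 -0.1537  0.2118] yaw 34.59 tilt 0.02 F [ 0.3  0.1 -2.6] gap 0.173 gf 59.1 q6 0.52
[-0.03 -0.03  0.01]
t 12.52 pos [ 0.5824 -0.1538  0.211 ] yaw 34.6 tilt 0.01 F [-1.1  0.3 -3. ] gap 0.179 gf 59.0 q6 0.52
[ 0.   -0.   -0.03]
t 12.68 pos [ 0.5826 -0.1538  0.2109] yaw 34.6 tilt 0.05 F [-0.7  0.4  3.9] gap 0.175 gf 59.9 q6 0.52
[0.17 0.23 0.05]
```

Fully home: shoulder contact at TCP z = 0.211, as expected. Now turning key and spindle together.

```bash
c(){ python3 -c "
from h import *
go(.5815,-.1535,.2108,108.3);print(manip.sense()['ft_torque'].round(2))"; }
python3 -m crank '[{"dp":[0,0,-0.001],"delta_rot":[0,0,-0.008],"fingers":-1},{"dp":[0,0,0],"delta_rot":[0,0,-0.012],"fingers":-1},{"dp":[0,0,0],"delta_rot":[0,0,-0.012],"fingers":-1},{"dp":[0,0,0],"delta_rot":[0,0,-0.012],"fingers":-1},{"dp":[0,0,0],"delta_rot":[0,0,-0.012],"fingers":-1},{"dp":[0,0,0],"delta_rot":[0,0,-0.012],"fingers":-1},{"dp":[0,0,0],"delta_rot":[0,0,0],"fingers":-1}]' 80 >/dev/null; c
python3 -m crank '[{"dp":[0,0,0],"delta_rot":[0,0,-0.008],"fingers":-1},{"dp":[0,0,0],"delta_rot":[0,0,-0.012],"fingers":-1},{"dp":[0,0,0],"delta_rot":[0,0,-0.012],"fingers":-1},{"dp":[0,0,0],"delta_rot":[0,0,-0.012],"fingers":-1},{"dp":[0,0,0],"delta_rot":[0,0,-0.012],"fingers":-1},{"dp":[0,0,0],"delta_rot":[0,0,-0.012],"fingers":-1},{"dp":[0,0,0],"delta_rot":[0,0,0],"fingers":-1}]' >/dev/null; c
```

```text
t 13.27 pos [ 0.5822 -0.1538  0.2109] yaw 59.14 tilt 0.01 F [-2.1  1.2  2.2] gap 0.171 gf 79.5 q6 0.1
dp total [-0.0002 -0.0016  0.0003] rotz total -0.1366
[ 0.05  0.29 -0.07]
t 13.85 pos [ 0.5824 -0.1537  0.2109] yaw 83.52 tilt 0.01 F [-1.3 -0.3  3. ] gap 0.171 gf 79.6 q6 -0.33
dp total [ 0.0001 -0.0017  0.0003] rotz total -0.0688
[0.13 0.33 0.02]
```

```bash
c(){ python3 -c "
from h import *
go(.5815,-.1535,.2108,108.3);print(manip.sense()['ft_torque'].round(2))"; }
python3 -m crank '[{"dp":[0,0,0],"delta_rot":[0,0,-0.008],"fingers":-1},{"dp":[0,0,0],"delta_rot":[0,0,-0.012],"fingers":-1},{"dp":[0,0,0],"delta_rot":[0,0,-0.012],"fingers":-1},{"dp":[0,0,0],"delta_rot":[0,0,-0.012],"fingers":-1},{"dp":[0,0,0],"delta_rot":[0,0,-0.012],"fingers":-1},{"dp":[0,0,0],"delta_rot":[0,0,-0.012],"fingers":-1},{"dp":[0,0,0],"delta_rot":[0,0,0],"fingers":-1},{"dp":[0,0,0],"delta_rot":[0,0,0],"fingers":-1}]' >/dev/null; c
python3 - <<'E'
from h import *
b,_=manip.snapshot('side'); cv2.imwrite('pics/s5c.png',cv2.resize(b[110:240,270:370,::-1],(450,585),interpolation=cv2.INTER_CUBIC))
E
```

```text
t 14.52 pos [ 0.5825 -0.1536  0.2109] yaw 107.83 tilt 0.03 F [-2.5  1.7  4.8] gap 0.169 gf 79.7 q6 -0.75
dp total [ 0.0007 -0.0018  0.0002] rotz total -0.0013
[ 0.31  0.29 -0.02]
```

View pics/s5c.png

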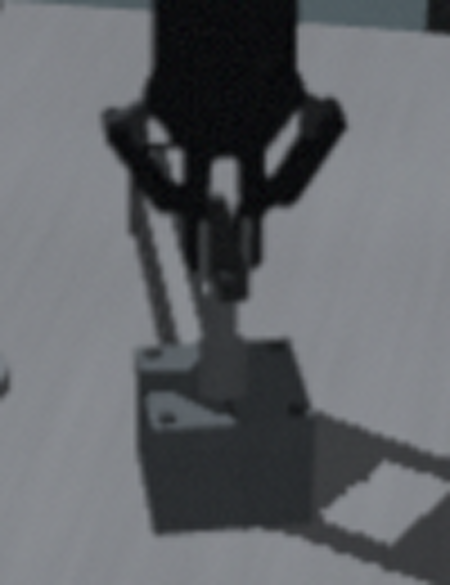

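The crossbar points along the fence (end on at (222,265)) and the key stands in the lock. Release and retreat straight up.

```bash
python3 -m crank '[{"dp":[0,0,0],"delta_rot":[0,0,0],"fingers":-0.5},{"dp":[0,0,0],"delta_rot":[0,0,0],"fingers":0},{"dp":[0,0,0],"delta_rot":[0,0,0],"fingers":1},{"dp":[0,0,0],"delta_rot":[0,0,0],"fingers":1},{"dp":[0,0,0],"delta_rot":[0,0,0],"fingers":1},{"dp":[0,0,0],"delta_rot":[0,0,0],"fingers":1},{"dp":[0,0,0],"delta_rot":[0,0,0],"fingers":1},{"dp":[0,0,0],"delta_rot":[0,0,0],"fingers":1}]' 20
python3 -m crank '[{"dp":[0,0,-0.02],"delta_rot":[0,0,0],"fingers":1},{"dp":[0,0,-0.04],"delta_rot":[0,0,0],"fingers":1},{"dp":[0,0,-0.05],"delta_rot":[0,0,0],"fingers":1},{"dp":[0,0,-0.05],"delta_rot":[0,0,0],"fingers":1},{"dp":[0,0,-0.05],"delta_rot":[0,0,0],"fingers":1},{"dp":[0,0,-0.03],"delta_rot":[0,0,0],"fingers":1},{"dp":[-0.06,0,0],"delta_rot":[0,0,0],"fingers":1},{"dp":[-0.08,0,0],"delta_rot":[0,0,0],"fingers":1},{"dp":[-0.08,0,0],"delta_rot":[0,0,0],"fingers":1},{"dp":[-0.08,0,0],"delta_rot":[0,0,0],"fingers":1},{"dp":[-0.06,0,0],"delta_rot":[0,0,0],"fingers":1},{"dp":[0,0,0],"delta_rot":[0,0,0],"fingers":1}]'
python3 - <<'E'
from h import *
p,d=manip.snapshot('top'); b,_=manip.snapshot('side')
Z=cloud('top',d)[...,2]; r=np.zeros_like(Z,np.uint8); r[190:270,370:450]=1
m=(r>0)&(Z>.13)&(Z<.2); v,u=np.nonzero(m)
if len(u)>20:
    q=onz('top',np.c_[u,v],.164)[:,:2]; e=cv2.fitLine((q*1000).astype(np.float32),cv2.DIST_L2,0,.01,.01).ravel(); print(len(u),'z',np.median(Z[m]),cv2.minAreaRect((q*1000).astype(np.float32)),np.degrees(np.arctan2(e[1],e[0]))%180)
cv2.imwrite('pics/f.png',np.hstack([cv2.resize(p[180:280,360:450,::-1],(396,440)),cv2.resize(b[130:240,270:370,::-1],(400,440))]))
E
```

```text
t: 15.23
tcp_pos: [0.5824, -0.1538, 0.2104]
tool_rot: [0.588, 0.809, -0.0, 0.0]
force: [0.3, 0.2, 0.8]
finger_gap: 1.004
gripper_force: 0.0
t: 16.23
tcp_pos: [0.6389, -0.3316, 0.3308]
tool_rot: [0.59, 0.808, -0.001, 0.003]
force: [0.5, -0.6, 0.5]
finger_gap: 1.001
gripper_force: 0.0
309 z 0.1627456301796082 ((578.7886352539062, -150.10595703125), (15.829424858093262, 102.6119384765625), 17.205825805664062) 106.94285
```

View pics/f.png

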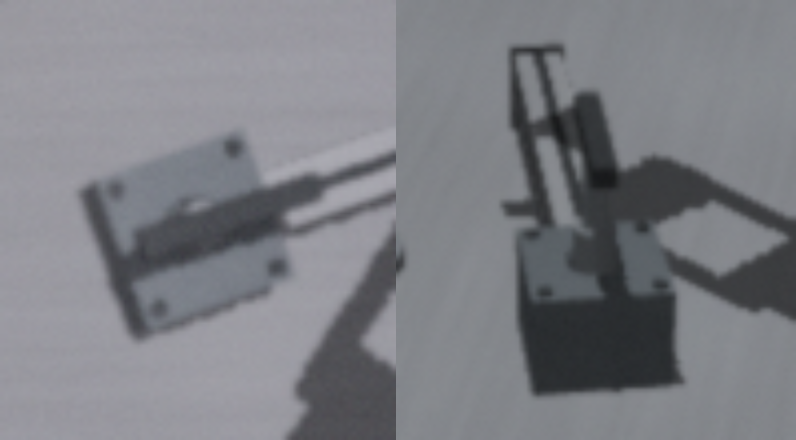

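The key stands alone in the lock. Its crossbar top is at 0.163 m, so its centre is about 86 mm above the mouth. It sits about 3 mm from the bore axis and 1.4° off the fence, and the gripper is clear.

```bash
python3 -c "
from station import manip
print(manip.sign_off())"
```

```text
the job is handed in; nothing more can be done
None
```

The job is handed in (the sign-off gave no verdict): the middle-sized T-key stands fully home in the fence lock, crossbar about 1.4° off the fence line by camera, released with the arm clear, and I saw nothing else moved.

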